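Refit the plug of the brine tank's drain cock

TASK

The brine tank's drain cock was stripped for washing and its white liner still stands proud. Set the blue-handled plug in with its lever on the closed side, across the pipe, and press it down with a steady, moderate push until plug and liner are fully home. Then ease off the push and check that the plug works free: swing the lever over to its open stop, in line with the spout, and back to its closed stop, without leaning hard on the stops; leave it closed, home and let go, with the other things undisturbed.

Things in the scene. Friction and masses are not known exactly. Their poses are not given: they have to be found in the camera images.
- plug: The plug to fit: steel taper with a blue lever, 103 mm tall, about 0.55 kg, standing on its small end on the white tray. Origin: centre of the small end; z up its axis, +x along the lever's long arm. Taper 8 degrees a side, 34.6 mm diameter at z = 0 to 50.6 mm at z = 57 mm; collar 58 mm diameter, z = 57 to 63 mm; stem 18 mm diameter up to the lever.
- grip (a point): Where to hold the plug: on its axis, mid-height of the lever bar, 94 mm above its origin. The bar is 14 mm wide, 18 mm high (plug z = 85 to 103 mm) and runs from x = -24 to +62 mm. Plug axes.
- lever_tip (a point): Near the end of the lever's long arm: on the plug at x = 60 mm, y = 0, z = 94 mm. Plug axes.
- lug (a point): Stop lug on the plug's collar, under the long arm: 36 mm out along +x, 61 mm above the plug's origin; 10 mm wide, 8 mm high, reaching 42 mm from the axis. Plug axes.
- cock: Fixed drain unit: plug cock, an upright open steel barrel 69 mm wide with a white liner, rim at z = 94 mm, on a brine tank's outlet. Origin on the table under the barrel's axis, z up. Along y: tank from y = -440 to -180 mm, 175 mm high; pipe; barrel; spout to y = 97 mm, 85 mm high, over a dish. Lever to -x is closed (across the pipe), to +y open, a quarter turn clockwise from above.
- home (a point): Where the plug's origin lies when fully home: on the barrel's axis, 45 mm above the unit's origin. The liner's bore has the plug's own taper; home, the plug's collar stands 4 mm above the liner's flange. Pushed straight the taper grips, but turned under a push it wedges (wall force about 5 times the push) and galls: press with 20 to 30 N, ease to under 6 N, then turn (about 0.1 N m). Unit's axes.
- sleeve (a joint): How far the white liner stands proud of its home, in m: starts at 0.005 to 0.010, home is 0. It slides straight down in the barrel, does not turn, takes about 18 N in all to move, stays where it is left and stops hard at home.
- sleeve_top (a point): Centre of the top of the white liner's flange (62 mm diameter): 98 mm above the unit's origin when home, higher by the value of joint sleeve. The bore is 49 mm wide here, narrowing 8 degrees a side.
- pin_closed (a point): Top of the brass pin (8 mm diameter, 37 mm from the axis, 112 mm above the table) that stops the lug when the lever is closed, to -x. In the last 10 mm of its way home the lug goes down between this pin and pin_open, on the quarter that faces -x and +y.
- pin_open (a point): Top of the other brass stop pin, same size: the lug meets it when the lever is open, to +y. Leaning on a stop loads lug and bore: 1 N m gives about 70 N in all. From pin to pin the plug turns about 90 degrees.
- tray: White plastic drip tray, 170 x 350 mm, fixed; origin under its centre; the plugs stand on its floor 6 mm above the table, rim 14 mm.
- plug_large: Another cock's plug with a red lever, 112 mm tall, on the tray; same build, origin at the centre of its small end. Leave alone.
- plug_small: Another cock's plug with a yellow lever, 90 mm tall, on the tray; same build, origin at the centre of its small end. Leave alone.
- cheese: Cheese wheel, 190 mm diameter, 85 mm high, on a wooden board at the back; origin at its underside's centre. Leave alone.
- mould: Loose white cheese mould, a cup 112 mm wide and 85 mm high, at the left; origin at its underside's centre. Leave alone.
- grease_jar: Small jar of food grease, 56 mm diameter, 60 mm high, at the back; origin at its underside's centre. Leave alone.
- gasket: Black rubber gasket ring, 54 mm diameter, 6 mm thick, at the back; origin at its underside's centre. Leave alone.

How it is judged:
By the outcome, as a careful person would: the job done as asked, in the order asked, and still so for the second after the job is handed in, with the robot touching nothing.
It also fails if it takes over 54 s, if anything falls off the work surface, if the arm or the gripper's body presses on something with over 40 N, if the wrist force passes 120 N, or if a joint passes its speed limit or range.

ROBOT

A 6-joint arm with a two-finger parallel gripper is mounted at the origin on the work surface. World frame = base frame: x ahead of the robot, y to its left, z up, the work surface at z = 0. Lengths are in m, angles in rad, forces in N, time in s.
With the tool pointing down it reaches from about 0.35 to 0.875 m from the base axis. Payload 4.2 kg.
Tool frame: the origin (TCP) lies at the very end of the fingers, on their centre line; the grasp point (between the pads) lies 19 mm behind it; z points along the fingers, y is the line along which they close (so a half turn about z gives the same grasp; the last joint's range is limited). The gripper opens to 85 mm and grips with 20 to 120 N. Pads are 22 mm wide; open, the fingers measure 114 mm over their backs; the gripper's body (76 mm by 85 mm) begins 54 mm behind the grasp point. The pads swing forward as they close: fully open they stand 13 mm farther back than shut.
Start: joints at [-0.935, 0.385, 0.008, 0, -1.194, -0.259], TCP at [0.23, -0.581, 0.231] pointing down, gripper open.
Joint ranges: [-3.14, 3.14], [-1.21, 2.06], [-1.07, 1.41], [-3.16, 2.05], [-2.99, -0.16], [-3.1, 3.1]. Speed limits (rad/s): [2.79, 2.79, 3.14, 3.14, 3.14, 3.14].

INTERFACE

Orientations are given as a rotation vector (axis times angle).
In Python, from workcell import r, capture gives the robot as it stands.
- The arm moves only by the tool play_rows, never from a script. Its argument "increments" is a list that holds one entry, the list of rows, each a list of 7 numbers: the turn, a rotation vector about the tool's x, y, z in units of 6 degrees (1.0 is 6 degrees), then the shift along the tool's x, y, z in units of 50 mm (1.0 is 50 mm), then the closure, from 0 (fully open) to 1 (shut). A call has 1 to 10 rows; each row shifts and turns the commanded pose from where the row before left it, along the tool's axes as they then stand; what a row does not reach is not made up. A row lasts 1/10 s, in which the tool goes at most 50 mm and 8.59 degrees, less where a joint would pass 70% of its speed; a pose out of reach is approached as far as the arm can. A call is refused whole if a number of a shift passes 1 or a number of a turn 1, either way. A call with a gripper value outside its range is refused whole. The fingers move at their own pace and stop on an object; the grip force is fixed at half the most. Time passes only in rows, so rows that do not move let the fingers close. It gives the time, the measured TCP pose, the force, the opening and the grip force at its end, in the units of the state.
- r.get_obs(): the state, without advancing time (a new reading comes with each control period).
- capture(name): name is "scene" or "side" or "wrist"; returns a dict with "pixels" (420x560x3 uint8, red, green, blue), "range_z" (420x560 float32, m along the optical axis (not along the pixel's ray), 0 where there is no reading), "intrinsics" (3x3 intrinsics, pixels), "R" (3x3) and "t" (3): a world point X has camera coordinates R X + t; the wrist camera has in their place "T_tool_cam" (4x4, takes a point from camera to tool coordinates, whose origin is the TCP and whose axes are the flange's). Camera axes: x right, y down, z forward; pixel columns grow to the right and rows downward; lengths in m; the calibration is good to about 2 mm. A picture is of the moment at which its call begins: read the wrist's pose just before it.
- r.hand_in(): hands the job in; it is judged then, once.
The state is a dict: "time": time; "qpos": joint angles; "dq": joint speeds; "joint_torque": joint torques, N m; "tool_pos": TCP position; "tool_rot": TCP orientation; "contact_force": force on the tool from outside, world axes, zero at the start; "moment": the same for the moment, N m; "opening": opening from 0.0 (shut) to 1.0 (fully open); "gripper_force": force on a finger pad.
Only numpy, scipy, OpenCV 4.12 (cv2) and the standard library are available. Lean on these libraries where they do the work, as an engineer would, in place of code of your own. Each camera call takes 0.05 s, during which the arm holds its last target. There are 200 camera calls.

## Working session

There is one attempt and no reset: what is moved stays moved. The work goes in short steps, Python scripts to look and compute and a tool call to move; the robot and the scene stay as the last step left them, time stands still between calls to the robot, and variables do not carry over. Pictures are saved under pics/ and viewed, at most 13 in all, crops included, and the job is handed in when it is done.

Besides the shell and the picture viewer there is one more tool, called as name(argument=value, ...), one argument or row to a line, values as JSON. play_rows: Moves the arm, as the interface text tells. Its arguments: {"type":"object","properties":{"increments":{"type":"array"}},"required":["increments"]}

```bash
mkdir -p pics; python3 - <<'E'
from workcell import r,capture
import cv2,numpy as np
o=r.get_obs();print({k:np.round(v,4) for k,v in o.items()})
for n in("scene","side"):
    c=capture(n);cv2.imwrite(f"pics/{n}.png",c["pixels"][:,:,::-1]);np.savez(f"{n}.npz",**c)
    print(n,c["intrinsics"],c["R"],c["t"])
c=capture("wrist");print(c["T_tool_cam"])
E
```

```text
{'time': np.float64(0.0), 'qpos': array([-9.354e-01,  3.856e-01,  6.600e-03, -5.000e-04, -1.194e+00,
       -2.586e-01]), 'dq': array([ 0.0012, -0.0006,  0.0011,  0.0007,  0.0001,  0.0017]), 'joint_torque': array([-1.20000e-03, -3.92290e+01,  1.88406e+01,  4.18640e+00,
       -4.60000e-03,  0.00000e+00]), 'tool_pos': array([ 0.2298, -0.5806,  0.2302]), 'tool_rot': array([ 0.588 , -3.0856, -0.0034]), 'contact_force': array([-0.3781,  0.4591,  0.1293]), 'moment': array([-0.0298, -0.0032,  0.006 ]), 'gripper_force': np.float64(0.0), 'opening': np.float64(1.0021)}
scene [[433.30778983   0.         277.91075492]
 [  0.         433.30778983 203.06795567]
 [  0.           0.           1.        ]] [[-0.51924295  0.8544867   0.01546721]
 [ 0.71841311  0.44621515 -0.53364281]
 [-0.46289239 -0.26597842 -0.84556852]] [ 0.17040379 -0.4817638   1.70056752]
side [[386.92167653   0.         279.82250986]
 [  0.         386.92167653 202.80947503]
 [  0.           0.           1.        ]] [[-0.9525708  -0.30428314 -0.00454259]
 [-0.17458013  0.55863499 -0.81083212]
 [ 0.2492602  -0.77158196 -0.58526117]] [0.65294455 0.1026229  1.19719957]
[[ 9.84655998e-04 -9.55277276e-01 -2.95709918e-01  7.62702308e-02]
 [ 9.99999395e-01  1.08578757e-03 -1.77785010e-04  9.90061165e-05]
 [ 4.90912133e-04 -2.95709564e-01  9.55277767e-01 -1.42775190e-01]
 [ 0.00000000e+00  0.00000000e+00  0.00000000e+00  1.00000000e+00]]
```

View pics/scene.png

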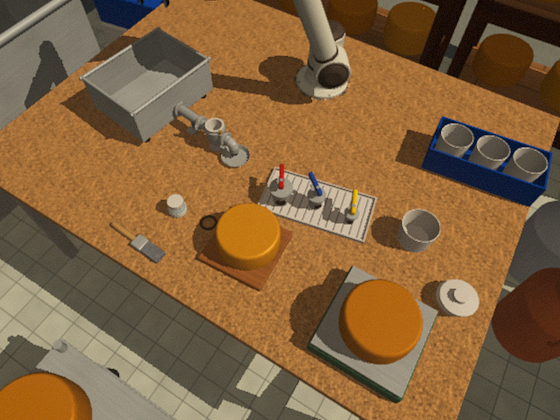

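View pics/side.png

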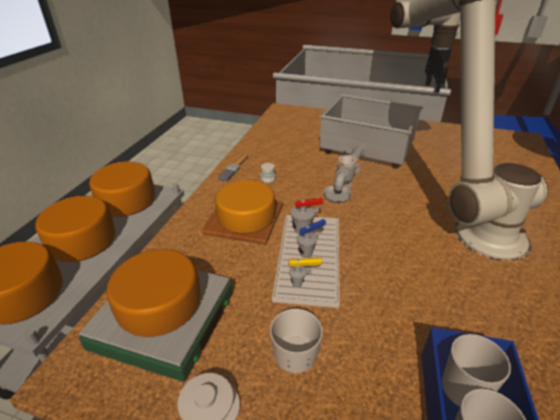

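The scene view shows the barrel at about (214,127), the spout dish at (234,155) and the blue plug at (317,190), with its lever running up-left. Next I'll enlarge these and deproject.

```bash
cat > h.py <<'E'
import numpy as np,cv2
from scipy.spatial.transform import Rotation as Ro
def load(n): return dict(np.load(f"{n}.npz"))
def cloud(c,R=None,t=None):
    R=c["R"] if R is None else R; t=c["t"] if t is None else t
    z=c["range_z"];v,u=np.mgrid[:z.shape[0],:z.shape[1]]
    K=c["intrinsics"]
    P=np.stack([(u-K[0,2])/K[0,0]*z,(v-K[1,2])/K[1,1]*z,z],-1)
    return (P-t)@R
def proj(c,X,R=None,t=None):
    R=c["R"] if R is None else R; t=c["t"] if t is None else t
    p=np.atleast_2d(X)@R.T+t; q=p@c["intrinsics"].T; return q[:,:2]/q[:,2:]
def wristcam(c,o):
    Rt=Ro.from_rotvec(o["tool_rot"]).as_matrix();T=c["T_tool_cam"]
    Rw=Rt@T[:3,:3];tw=Rt@T[:3,3]+o["tool_pos"]
    return Rw.T,-Rw.T@tw
E
python3 - <<'E'
from h import *
for n in("scene","side"):
    c=load(n);P=cloud(c);hsv=cv2.cvtColor(c["pixels"],cv2.COLOR_RGB2HSV)
    ok=c["range_z"]>0
    for nm,lo,hi in(("blue",105,130),("red",0,6),("yel",22,32)):
        m=ok&(hsv[...,0]>=lo)&(hsv[...,0]<=hi)&(hsv[...,1]>130)&(P[...,2]>.075)&(P[...,2]<.135)&(P[...,0]>.3)&(P[...,0]<.75)&(abs(P[...,1])<.3)
        Q=P[m]
        if len(Q)>5:
            mu=Q[:,:2].mean(0);u,s,vt=np.linalg.svd(Q[:,:2]-mu);d=(Q[:,:2]-mu)@vt[0]
            print(n,nm,len(Q),Q.mean(0).round(4),vt[0].round(3),d.min().round(3),d.max().round(3),np.percentile(Q[:,2],[5,50,95]).round(3))
c=load("scene");P=cloud(c)
for uv in((214,127),(234,155),(317,190),(176,200)):print(uv,P[uv[1],uv[0]].round(3))
a=cv2.resize(c["pixels"][95:240,160:385],None,fx=3.5,fy=3.5,interpolation=cv2.INTER_CUBIC);cv2.imwrite("pics/sc2.png",a[:,:,::-1])
E
```

```text
scene blue 69 [0.5152 0.2421 0.1089] [0.633 0.774] -0.039 0.042 [0.104 0.109 0.113]
scene red 98 [0.5535 0.1467 0.1156] [0.877 0.481] -0.047 0.04 [0.099 0.117 0.122]
side blue 107 [0.5109 0.2466 0.1051] [0.626 0.78 ] -0.042 0.04 [0.098 0.105 0.111]
side red 160 [0.5478 0.1471 0.1114] [0.88  0.475] -0.041 0.039 [0.101 0.113 0.119]
(214, 127) [ 0.471 -0.167  0.073]
(234, 155) [ 0.507 -0.065  0.028]
(317, 190) [0.534 0.26  0.106]
(176, 200) [ 0.762 -0.103  0.055]
```

View pics/sc2.png

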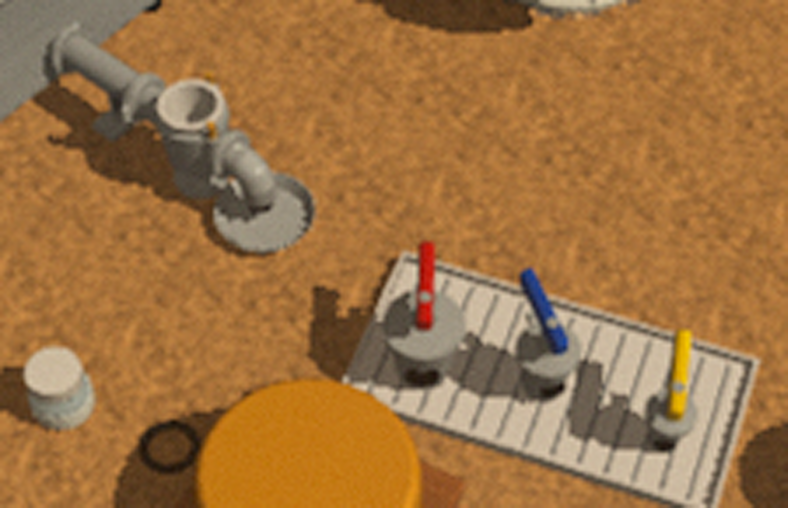

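The crop shows the barrel rim at crop (190,103), with pins at (211,130) and (208,80). The spout points down-right. The blue lever points up-left from its axis, at crop (553,322). I'll write a row planner and look at the cock from close by.

```bash
cat > plan.py <<'E'
import sys
from h import *
from workcell import r
# usage: plan.py x y z yaw_delta_deg(world,+ccw) N
def plan(tgt,dyaw,N,dec=2):
    o=r.get_obs();R0=Ro.from_rotvec(o["tool_rot"]);p=np.array(o["tool_pos"])
    M=R0.as_matrix();print("t",o["time"].round(2),"pos",p.round(4),"yawx",np.degrees(np.arctan2(M[1,0],M[0,0])).round(2),"tilt",M[:2,2].round(4),"F",np.round(o["contact_force"],1),"q",np.round(o["qpos"],2))
    y0=np.arctan2(M[1,0],M[0,0]);y1=y0+np.radians(dyaw)
    # exact-down target
    ry=lambda y:Ro.from_matrix(np.array([[np.cos(y),np.sin(y),0],[np.sin(y),-np.cos(y),0],[0,0,-1.]]))
    down=(ry(y0).inv()*R0).inv()  # tilt correction
    cur=R0;rows=[]
    for i in range(N):
        nxt=ry(y0+(y1-y0)*(i+1)/N)
        w=(cur.inv()*nxt).as_rotvec()/np.radians(6)
        s=cur.inv().apply((np.array(tgt)-o["tool_pos"])/N)/.05
        rows.append([round(float(v),dec) for v in (*w,*s)]);cur=nxt
    for q in rows: print(q)
if __name__=="__main__":
    a=[float(v) for v in sys.argv[1:]];plan(a[:3],a[3],int(a[4]),int(a[5]) if len(a)>5 else 2)
E
python3 plan.py .46 -.165 .26 80 14
```

```text
Traceback (most recent call last):
  File "plan.py", line 20, in <module>
    a=[float(v) for v in sys.argv[1:]];plan(a[:3],a[3],int(a[4]),int(a[5]) if len(a)>5 else 2)
                                       ~~~~^^^^^^^^^^^^^^^^^^^^^^^^^^^^^^^^^^^^^^^^^^^^^^^^^^^
  File "plan.py", line 7, in plan
    M=R0.as_matrix();print("t",o["time"].round(2),"pos",p.round(4),"yawx",np.degrees(np.arctan2(M[1,0],M[0,0])).round(2),"tilt",M[:2,2].round(4),"F",np.round(o["contact_force"],1),"q",np.round(o["qpos"],2))
                               ^^^^^^^^^^^^^^^
AttributeError: 'float' object has no attribute 'round'
```

```bash
sed -i 's/o\["time"\].round(2)/round(float(o["time"]),2)/' plan.py; python3 plan.py .46 -.165 .26 80 14
```

```text
t 0.15 pos [ 0.2298 -0.5808  0.2305] yawx -158.42 tilt [-0.0007  0.0015] F [-0.7 -0.5 -0.8] q [-0.94  0.39  0.01 -0.   -1.19 -0.26]
[0.02, -0.0, -0.95, -0.52, 0.43, -0.04]
[0.0, 0.0, -0.95, -0.56, 0.38, -0.04]
[0.0, 0.0, -0.95, -0.6, 0.32, -0.04]
[0.0, 0.0, -0.95, -0.63, 0.26, -0.04]
[0.0, 0.0, -0.95, -0.65, 0.19, -0.04]
[0.0, 0.0, -0.95, -0.67, 0.13, -0.04]
[0.0, 0.0, -0.95, -0.68, 0.06, -0.04]
[0.0, 0.0, -0.95, -0.68, -0.01, -0.04]
[0.0, 0.0, -0.95, -0.67, -0.07, -0.04]
[0.0, 0.0, -0.95, -0.66, -0.14, -0.04]
[0.0, 0.0, -0.95, -0.65, -0.21, -0.04]
[-0.0, 0.0, -0.95, -0.62, -0.27, -0.04]
[0.0, 0.0, -0.95, -0.59, -0.33, -0.04]
[0.0, 0.0, -0.95, -0.56, -0.39, -0.04]
```

play_rows(
  increments=[
    [[0,0,-0.95,-0.52,0.43,-0.15,0],[0,0,-0.95,-0.56,0.38,-0.15,0],[0,0,-0.95,-0.6,0.32,-0.15,0],[0,0,-0.95,-0.63,0.26,-0.15,0],[0,0,-0.95,-0.65,0.19,0,0],[0,0,-0.95,-0.67,0.13,0,0],[0,0,-0.95,-0.68,0.06,0,0],[0,0,-0.95,-0.68,-0.01,0,0],[0,0,-0.95,-0.67,-0.07,0,0],[0,0,-0.95,-0.66,-0.14,0,0]],
  ],
)

```text
time: 1.15
tool_pos: [0.3946, -0.283, 0.2612]
tool_rot: [-1.995, 2.427, 0.0]
contact_force: [0.9, 0.3, -0.2]
opening: 1.003
gripper_force: 0.0
```

play_rows(
  increments=[
    [[0,0,-0.95,-0.65,-0.21,0,0],[0,0,-0.95,-0.62,-0.27,0,0],[0,0,-0.95,-0.59,-0.33,0,0],[0,0,-0.95,-0.56,-0.39,0,0],[0,0,0,0,0,0,0],[0,0,0,0,0,0,0],[0,0,0,0,0,0,0]],
  ],
)

```text
time: 1.85
tool_pos: [0.4603, -0.1662, 0.2611]
tool_rot: [2.43, -1.991, -0.001]
contact_force: [0.2, -0.4, 0.2]
opening: 1.003
gripper_force: 0.0
```

```bash
python3 - <<'E'
from h import *
from workcell import r,capture
o=r.get_obs();c=capture("wrist");R,t=wristcam(c,o);c["R"]=R;c["t"]=t;np.savez("w1.npz",**c)
print(o["tool_pos"],o["qpos"].round(2),o["tool_rot"])
P=cloud(c);z=P[...,2]
print(c["intrinsics"][0],np.linalg.inv(R)@-t)
cv2.imwrite("pics/w1.png",c["pixels"][:,:,::-1])
E
```

```text
[ 0.46026153 -0.16619042  0.26112353] [-0.01  0.13 -0.26 -0.   -1.18  0.21] [ 2.42967391e+00 -1.99097674e+00 -8.02464401e-04]
[357.41857167   0.         277.13631562] [ 0.47454663 -0.24047466  0.40388663]
```

View pics/w1.png

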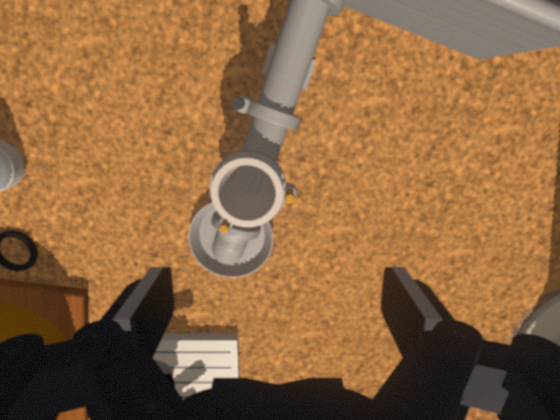

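The wrist view shows the white flange ring centred at about (248,191), with brass pins at (290,199) and (224,229). The pipe runs up to the tank, and the spout is below.

```bash
python3 - <<'E'
from h import *
c=load("w1");P=cloud(c);z=P[...,2];px=c["pixels"]
hsv=cv2.cvtColor(px,cv2.COLOR_RGB2HSV)
v,u=np.mgrid[:420,:560]
reg=(abs(u-248)<50)&(abs(v-191)<50)
w=reg&(hsv[...,1]<60)&(hsv[...,2]>170)
print(w.sum(),np.percentile(z[w],[5,25,50,75,95]).round(4))
def ray(uv,h):
    d=np.array([(uv[0]-c["intrinsics"][0,2])/c["intrinsics"][0,0],(uv[1]-c["intrinsics"][1,2])/c["intrinsics"][1,1],1])@c["R"]
    C=-c["R"].T@c["t"];return C+d*(h-C[2])/d[2]
# fit ring
ring=reg&(z>.095)&(z<.115)&(hsv[...,1]<70)
(e)=cv2.fitEllipse(cv2.findContours(w.astype(np.uint8),cv2.RETR_EXTERNAL,cv2.CHAIN_APPROX_NONE)[0][0] if 0 else max(cv2.findContours(w.astype(np.uint8),cv2.RETR_EXTERNAL,cv2.CHAIN_APPROX_NONE)[0],key=len))
print(e);h=np.median(z[w])
for hh in(h,.103,.106,.108):
    print(hh,ray(e[0],hh),"diam",(np.linalg.norm(ray((e[0][0]-e[1][0]/2,e[0][1]),hh)-ray((e[0][0]+e[1][0]/2,e[0][1]),hh))))
br=reg&(hsv[...,0]>12)&(hsv[...,0]<30)&(hsv[...,1]>180)&(z>.08)
n,l,s,cc=cv2.connectedComponentsWithStats(br.astype(np.uint8))
for i in range(1,n): 
  if s[i,4]>5: print(s[i],cc[i],P[l==i].mean(0),"ray",ray(cc[i],.11),np.percentile(z[l==i],[50,95]))
a=cv2.resize(px[130:260,180:350],None,fx=4.4,fy=4.4,interpolation=cv2.INTER_CUBIC);cv2.imwrite("pics/w1c.png",a[:,:,::-1])
E
```

```text
2003 [0.0028 0.0919 0.1061 0.1068 0.1076]
((242.6670684814453, 197.01190185546875), (66.5224609375, 92.94037628173828), 43.48746109008789)
0.10609857077582652 [ 0.48652895 -0.14989669  0.10609857] diam 0.05769245589750029
0.103 [ 0.48665363 -0.1489542   0.103     ] diam 0.058292762559966856
0.106 [ 0.48653292 -0.14986671  0.106     ] diam 0.057711552667506195
0.108 [ 0.48645244 -0.15047505  0.108     ] diam 0.05732407940586582
[287 194   7   9  47] [289.55319149 197.9787234 ] [ 0.44703944 -0.15872794  0.11205165] ray [ 0.44684688 -0.15815657  0.11      ] [0.11218556 0.1130851 ]
[221 225   6   7  31] [223.58064516 228.06451613] [ 0.49707501 -0.12442138  0.12162718] ray [ 0.49800559 -0.11974078  0.11      ] [0.11223187 0.11332329]
```

View pics/w1c.png

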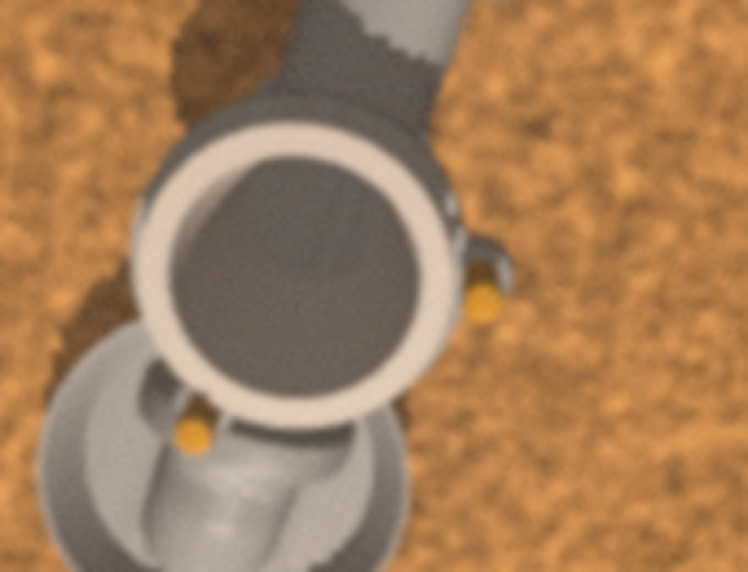

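The flange outline in the crop runs over columns 132–463 and rows 122–428. The pin tops are at crop (485,302) and (194,434).

```bash
python3 - <<'E'
from h import *
c=load("w1");P=cloud(c);z=P[...,2];px=c["pixels"]
def ray(uv,h):
    K=c["intrinsics"];d=np.array([(uv[0]-K[0,2])/K[0,0],(uv[1]-K[1,2])/K[1,1],1])@c["R"]
    C=-c["R"].T@c["t"];return C+d*(h-C[2])/d[2]
v,u=np.mgrid[:420,:560]
m=(abs(u-248)<45)&(abs(v-191)<42)&(z>.103)&(z<.110)
hsv=cv2.cvtColor(px,cv2.COLOR_RGB2HSV); m&=(hsv[...,1]<70)&(hsv[...,2]>150)
cn=max(cv2.findContours(m.astype(np.uint8),cv2.RETR_EXTERNAL,cv2.CHAIN_APPROX_NONE)[0],key=len)
e=cv2.fitEllipse(cn);print(e,np.median(z[m]),m.sum())
print("ring",ray(e[0],.1065),ray((247.6,192.5),.1065))
a=ray((290.2,198.6),.112);b=ray((224.1,228.6),.112);print(a,b,np.linalg.norm(a-b))
th=np.arctan2(*(b-a)[1::-1])-np.pi/4
L=np.linalg.norm(a-b)/2;print("yaw",np.degrees(th))
bi=th+np.radians(135);cen=(a+b)[:2]/2-np.sqrt(.037**2-L*L)*np.array([np.cos(bi),np.sin(bi)]);print("cen pins",cen)
# pipe/spout direction using scene+wrist clouds: high points of pipe
for n in("w1","scene"):
    d=load(n);Q=cloud(d).reshape(-1,3);q=Q[:,:2]-[.4855,-.150]
    for ang in range(-30,10,1):
        pass
    k=(Q[:,2]>.04)&(Q[:,2]<.09)&(np.hypot(*q.T)>.045)&(np.hypot(*q.T)<.17)&(Q[:,1]<-.18)
    s=Q[k][:,:2];mu=s.mean(0);vt=np.linalg.svd(s-mu)[2];print(n,k.sum(),mu,vt[0],np.degrees(np.arctan2(*(-vt[0] if vt[0][1]<0 else vt[0])[::-1]))-90)
E
```

```text
((246.89813232421875, 192.130615234375), (68.34029388427734, 70.9499740600586), 109.07740020751953) 0.10647448989359624 1461
ring [ 0.48367853 -0.15506039  0.1065    ] [ 0.48302773 -0.15485429  0.1065    ]
[ 0.44638107 -0.15828621  0.112     ] [ 0.49732393 -0.12015681  0.112     ] 0.06363195870658943
yaw -8.186108200550821
cen pins [ 0.48317032 -0.1543427 ]
w1 5896 [ 0.4695214  -0.25818878] [0.16399749 0.98646076] -9.439001759992664
scene 342 [ 0.48005589 -0.25716331] [0.19352511 0.98109532] -11.158577538736708
```

```bash
python3 plan.py .525 .259 .26 130 20
```

```text
t 1.9 pos [ 0.4602 -0.1664  0.2612] yawx -78.69 tilt [-0.0004 -0.    ] F [-0.6  0.3 -0.3] q [-0.01  0.13 -0.26  0.   -1.18  0.21]
[0.0, 0.0, -1.08, -0.4, -0.15, 0.0]
[0.0, 0.0, -1.08, -0.39, -0.19, 0.0]
[0.0, 0.0, -1.08, -0.36, -0.23, 0.0]
[0.0, 0.0, -1.08, -0.33, -0.27, 0.0]
[0.0, 0.0, -1.08, -0.3, -0.31, 0.0]
[0.0, 0.0, -1.08, -0.26, -0.34, 0.0]
[0.0, 0.0, -1.08, -0.22, -0.37, 0.0]
[0.0, 0.0, -1.08, -0.18, -0.39, 0.0]
[0.0, 0.0, -1.08, -0.13, -0.41, 0.0]
[0.0, 0.0, -1.08, -0.09, -0.42, 0.0]
[0.0, 0.0, -1.08, -0.04, -0.43, 0.0]
[0.0, 0.0, -1.08, 0.01, -0.43, 0.0]
[0.0, 0.0, -1.08, 0.06, -0.43, 0.0]
[0.0, 0.0, -1.08, 0.11, -0.42, 0.0]
[0.0, 0.0, -1.08, 0.15, -0.4, 0.0]
[0.0, 0.0, -1.08, 0.2, -0.38, 0.0]
[0.0, 0.0, -1.08, 0.24, -0.36, 0.0]
[0.0, 0.0, -1.08, 0.28, -0.33, 0.0]
[0.0, 0.0, -1.08, 0.31, -0.29, 0.0]
[0.0, 0.0, -1.08, 0.35, -0.26, 0.0]
```

play_rows(
  increments=[
    [[0,0,-1,-0.4,-0.15,0,0.4],[0,0,-1,-0.39,-0.19,0,0.4],[0,0,-1,-0.36,-0.23,0,0.4],[0,0,-1,-0.33,-0.27,0,0.4],[0,0,-1,-0.3,-0.31,0,0.4],[0,0,-1,-0.26,-0.34,0,0.4],[0,0,-1,-0.22,-0.37,0,0.4],[0,0,-1,-0.18,-0.39,0,0.4],[0,0,-1,-0.13,-0.41,0,0.4],[0,0,-1,-0.09,-0.42,0,0.4]],
  ],
)

```text
time: 2.9
tool_pos: [0.5009, 0.0447, 0.2614]
tool_rot: [3.101, -0.505, 0.0]
contact_force: [0.1, 0.6, 0.1]
opening: 0.601
gripper_force: 0.0
```

play_rows(
  increments=[
    [[0,0,-1,-0.04,-0.43,0,0.4],[0,0,-1,0.01,-0.43,0,0.4],[0,0,-1,0.06,-0.43,0,0.4],[0,0,-1,0.11,-0.42,0,0.4],[0,0,-1,0.15,-0.4,0,0.4],[0,0,-1,0.2,-0.38,0,0.4],[0,0,-1,0.24,-0.36,0,0.4],[0,0,-1,0.28,-0.33,0,0.4],[0,0,-1,0.31,-0.29,0,0.4],[0,0,-1,0.35,-0.26,0,0.4]],
  ],
)

```text
time: 3.9
tool_pos: [0.5599, 0.252, 0.2612]
tool_rot: [2.938, 1.113, -0.001]
contact_force: [0.4, -0.5, -0.6]
opening: 0.604
gripper_force: 0.0
```

play_rows(
  increments=[
    [[0,0,-0.8,0,0,0,0.4],[0,0,-0.8,0,0,0,0.4],[0,0,0,0,0,0,0.4],[0,0,0,0,0,0,0.4],[0,0,0,0,0,0,0.4]],
  ],
)

```text
time: 4.4
tool_pos: [0.5595, 0.2518, 0.2614]
tool_rot: [-2.837, -1.349, 0.0]
contact_force: [-0.1, 0.2, -1.1]
opening: 0.602
gripper_force: 0.0
```

```bash
python3 - <<'E'
from h import *
from workcell import r,capture
o=r.get_obs();c=capture("wrist");R,t=wristcam(c,o);c["R"]=R;c["t"]=t;np.savez("w2.npz",**c)
print(o["tool_pos"],o["qpos"].round(2))
P=cloud(c);hsv=cv2.cvtColor(c["pixels"],cv2.COLOR_RGB2HSV)
m=(hsv[...,0]>=105)&(hsv[...,0]<=130)&(hsv[...,1]>130)&(P[...,2]>.09)&(P[...,2]<.125)
m=m.astype(np.uint8);n,l,s,cc=cv2.connectedComponentsWithStats(m);i=1+np.argmax(s[1:,4]);Q=P[(l==i)]
zt=np.median(Q[:,2]);Q=Q[abs(Q[:,2]-zt)<.004]
rc=cv2.minAreaRect((Q[:,:2]*1000).astype(np.float32));print(len(Q),zt,rc,cv2.boxPoints(rc))
cv2.imwrite("pics/w2.png",c["pixels"][:,:,::-1])
E
```

```text
[0.55948312 0.25180197 0.26137449] [ 0.69  0.35  0.03 -0.   -1.25  1.77]
599 0.10910023724661001 ((504.0277404785156, 230.67886352539062), (53.24699401855469, 10.533843040466309), 50.503868103027344) [[483.0302  213.48427]
 [491.1588  206.78447]
 [525.02527 247.87346]
 [516.89667 254.57326]]
```

View pics/w2.png

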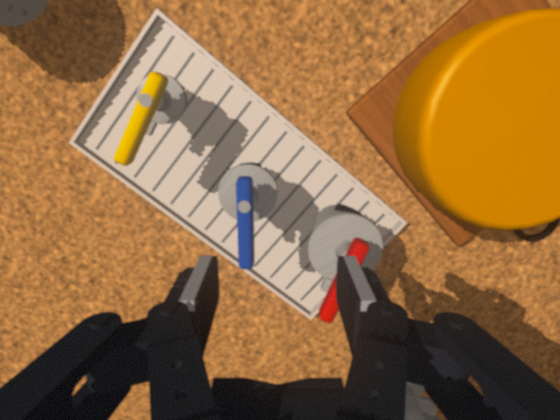

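The wrist view shows the blue lever from its short end at about (244,178) to its long end at (246,269), with the axis boss at (244,206).

```bash
python3 - <<'E'
from h import *
c=load("w2");P=cloud(c);hsv=cv2.cvtColor(c["pixels"],cv2.COLOR_RGB2HSV)
K=c["intrinsics"]
def ray(uv,h):
    d=np.array([(uv[0]-K[0,2])/K[0,0],(uv[1]-K[1,2])/K[1,1],1])@c["R"]
    C=-c["R"].T@c["t"];return C+d*(h-C[2])/d[2]
m=(hsv[...,0]>=105)&(hsv[...,0]<=130)&(hsv[...,1]>110)&(abs(P[...,2]-.109)<.005)
v,u=np.nonzero(m);k=(abs(u-245)<20)&(v>165)&(v<280);v,u=v[k],u[k]
print(u.min(),u.max(),v.min(),v.max(),len(v))
X=np.array([ray((a,b),.109)[:2] for a,b in zip(u,v)])
rc=cv2.minAreaRect((X*1000).astype(np.float32));print(rc,"pca",np.degrees(np.arctan2(*np.linalg.svd(X-X.mean(0))[2][0][::-1])))
print("boss",ray((244,206),.109),"ends",ray((243.5,177.5),.109),ray((246,269),.109))
M=Ro.from_rotvec;from workcell import r
E
python3 plan.py .524 .259 .26 0 1
```

```text
237 251 178 267 979
((514.2161865234375, 242.33328247070312), (83.47144317626953, 11.536585807800293), 50.83530807495117) pca -129.31408403639875
boss [0.5249887  0.25531474 0.109     ] ends [0.54114861 0.27477827 0.109     ] [0.48689177 0.20814525 0.109     ]
t 4.45 pos [0.5595 0.2519 0.2614] yawx 50.89 tilt [0.     0.0001] F [-0.2  0.  -0.4] q [ 0.69  0.35  0.03 -0.   -1.25  1.77]
[-0.0, -0.0, 0.0, -0.34, -0.64, 0.03]
```

```bash
python3 plan.py .5257 .2562 .161 0 4
```

```text
t 4.45 pos [0.5595 0.2519 0.2614] yawx 50.89 tilt [0.     0.0001] F [-0.2  0.  -0.4] q [ 0.69  0.35  0.03 -0.   -1.25  1.77]
[-0.0, -0.0, 0.0, -0.09, -0.14, 0.5]
[0.0, 0.0, 0.0, -0.09, -0.14, 0.5]
[0.0, 0.0, 0.0, -0.09, -0.14, 0.5]
[0.0, 0.0, 0.0, -0.09, -0.14, 0.5]
```

play_rows(
  increments=[
    [[0,0,0.03,-0.09,-0.145,0.5,0.4],[0,0,0,-0.09,-0.145,0.5,0.4],[0,0,0,-0.09,-0.145,0.5,0.4],[0,0,0,-0.09,-0.145,0.5,0.4],[0,0,0,0,0,0,0.4],[0,0,0,0,0,0,0.4],[0,0,0,0,0,0,0.4]],
  ],
)

```text
time: 5.15
tool_pos: [0.5269, 0.2574, 0.1631]
tool_rot: [-2.838, -1.348, -0.005]
contact_force: [-0.1, -0.6, 0.6]
opening: 0.603
gripper_force: 0.0
```

```bash
python3 plan.py .5257 .2562 .081 0 4; python3 - <<'E'
from h import *
from workcell import r,capture
o=r.get_obs();c=capture("wrist");R,t=wristcam(c,o);c["R"]=R;c["t"]=t;np.savez("w3.npz",**c)
cv2.imwrite("pics/w3.png",c["pixels"][:,:,::-1])
print(proj(c,[.5257,.2562,.109]),proj(c,[.5257+.024*.633,.2562+.024*.774,.109]),proj(c,[.5257-.062*.633,.2562-.062*.774,.109]))
E
```

```text
t 5.15 pos [0.5269 0.2574 0.1631] yawx 50.81 tilt [0.003  0.0017] F [-0.1 -0.6  0.6] q [ 0.73  0.37 -0.19  0.   -1.    1.73]
[0.01, -0.03, -0.0, -0.01, -0.0, 0.41]
[0.0, 0.0, 0.0, -0.01, -0.0, 0.41]
[0.0, 0.0, 0.0, -0.01, -0.0, 0.41]
[0.0, 0.0, 0.0, -0.01, -0.0, 0.41]
[[277.29243053 228.84654547]] [[277.40055212 189.50073177]] [[277.04388738 319.29223977]]
```

View pics/w3.png

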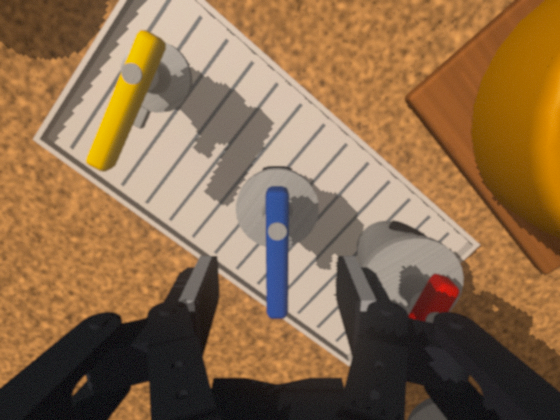

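The bar is centred between the fingers at column 277, with its ends at rows 187 and 318 and the boss at row 231, as predicted. I'll descend and grip.

play_rows(
  increments=[
    [[0,0,0,-0.01,0,0.41,0.4],[0,0,0,-0.01,0,0.41,0.4],[0,0,0,0,0,0.41,0.4],[0,0,0,0,0,0.41,0.4],[0,0,0,0,0,0,0.4],[0,0,0,0,0,0,0.4],[0,0,0,0,0,0,0.4]],
  ],
)

```text
time: 5.9
tool_pos: [0.526, 0.2568, 0.0811]
tool_rot: [-2.837, -1.348, -0.005]
contact_force: [-0.4, -0.3, -0.5]
opening: 0.603
gripper_force: 0.0
```

```bash
python3 plan.py .5257 .2562 .081 0 1
```

```text
t 5.9 pos [0.526  0.2568 0.0811] yawx 50.82 tilt [0.0028 0.0019] F [-0.4 -0.3 -0.5] q [ 0.73  0.46 -0.28  0.   -0.82  1.73]
[0.01, -0.03, -0.0, -0.01, 0.0, 0.0]
```

play_rows(
  increments=[
    [[0.01,-0.03,0,0,0,0,0.4],[0,0,0,0,0,0,1],[0,0,0,0,0,0,1],[0,0,0,0,0,0,1],[0,0,0,0,0,0,1],[0,0,0,0,0,0,1],[0,0,0,0,0,0,1]],
  ],
)

```text
time: 6.6
tool_pos: [0.5253, 0.2562, 0.08]
tool_rot: [2.837, 1.348, -0.003]
contact_force: [0.4, -0.7, 5.8]
opening: 0.172
gripper_force: 58.8
```

```bash
python3 plan.py .5257 .2562 .081 0 1;python3 -c "
from workcell import r;o=r.get_obs();print(o['opening']*85,o['gripper_force'],o['contact_force'],o['moment'])"
```

```text
t 6.6 pos [0.5253 0.2562 0.08  ] yawx 50.83 tilt [-0.0017 -0.0014] F [ 0.4 -0.7  5.8] q [ 0.73  0.47 -0.28 -0.   -0.82  1.73]
[-0.0, 0.02, -0.0, 0.01, 0.01, -0.02]
14.616893814223843 58.768486976623535 [ 0.35750848 -0.65476183  5.7893753 ] [-0.24537131  0.13450427 -0.01910013]
```

play_rows(
  increments=[
    [[0,0.02,0,0,0,-0.15,1],[0,0,0,0,0,-0.35,1],[0,0,0,0,0,-0.55,1],[0,0,0,0,0,-0.7,1],[0,0,0,0,0,-0.7,1],[0,0,0,0,0,-0.5,1],[0,0,0,0,0,-0.25,1],[0,0,0,0,0,0,1]],
  ],
)

```text
time: 7.4
tool_pos: [0.525, 0.2564, 0.2398]
tool_rot: [-2.836, -1.347, 0.0]
contact_force: [0.4, 0.3, -5.5]
opening: 0.174
gripper_force: 58.9
```

```bash
python3 plan.py .4832 -.1547 .24 -66 16
```

```text
t 7.4 pos [0.525  0.2564 0.2398] yawx 50.8 tilt [-0.0009  0.0014] F [ 0.4  0.3 -5.5] q [ 0.73  0.31 -0.08 -0.   -1.18  1.73]
[-0.01, -0.0, 0.69, -0.43, 0.28, -0.0]
[0.0, 0.0, 0.69, -0.41, 0.31, -0.0]
[0.0, 0.0, 0.69, -0.39, 0.34, -0.0]
[0.0, 0.0, 0.69, -0.36, 0.37, -0.0]
[0.0, 0.0, 0.69, -0.33, 0.4, -0.0]
[0.0, 0.0, 0.69, -0.3, 0.42, -0.0]
[0.0, 0.0, 0.69, -0.27, 0.44, -0.0]
[0.0, 0.0, 0.69, -0.24, 0.46, -0.0]
[0.0, 0.0, 0.69, -0.21, 0.47, -0.0]
[0.0, 0.0, 0.69, -0.17, 0.49, -0.0]
[0.0, 0.0, 0.69, -0.14, 0.5, -0.0]
[0.0, 0.0, 0.69, -0.1, 0.51, -0.0]
[0.0, 0.0, 0.69, -0.06, 0.51, -0.0]
[0.0, 0.0, 0.69, -0.03, 0.52, -0.0]
[0.0, 0.0, 0.69, 0.01, 0.52, -0.0]
[0.0, 0.0, 0.69, 0.05, 0.51, -0.0]
```

play_rows(
  increments=[
    [[0,0,0.69,-0.43,0.28,0,1],[0,0,0.69,-0.41,0.31,0,1],[0,0,0.69,-0.39,0.34,0,1],[0,0,0.69,-0.36,0.37,0,1],[0,0,0.69,-0.33,0.4,0,1],[0,0,0.69,-0.3,0.42,0,1],[0,0,0.69,-0.27,0.44,0,1],[0,0,0.69,-0.24,0.46,0,1],[0,0,0.69,-0.21,0.47,0,1],[0,0,0.69,-0.17,0.49,0,1]],
  ],
)

```text
time: 8.4
tool_pos: [0.4968, -0.0018, 0.2365]
tool_rot: [-3.131, -0.252, 0.011]
contact_force: [-0.2, 1.0, -4.7]
opening: 0.171
gripper_force: 58.9
```

play_rows(
  increments=[
    [[0,0,0.69,-0.14,0.5,0,1],[0,0,0.69,-0.1,0.51,0,1],[0,0,0.69,-0.06,0.51,0,1],[0,0,0.69,-0.03,0.52,0,1],[0,0,0.69,0.01,0.4,0,1],[0,0,0.69,0.05,0.2,0,1],[0,0,0,0,0,0,1],[0,0,0,0,0,0,1],[0,0,0,0,0,0,1]],
  ],
)

```text
time: 9.3
tool_pos: [0.4859, -0.1335, 0.2383]
tool_rot: [3.113, -0.42, -0.006]
contact_force: [-0.9, -0.2, -4.8]
opening: 0.171
gripper_force: 59.0
```

```bash
python3 plan.py .4832 -.1547 .20 0 3;python3 - <<'E'
from h import *
from workcell import r,capture
o=r.get_obs();c=capture("wrist");R,t=wristcam(c,o);c["R"]=R;c["t"]=t;np.savez("w4.npz",**c)
cv2.imwrite("pics/w4.png",c["pixels"][:,:,::-1])
c=capture("scene");cv2.imwrite("pics/s4.png",cv2.resize(c["pixels"][60:200,150:330],None,fx=4,fy=4,interpolation=cv2.INTER_CUBIC)[:,:,::-1])
E
```

```text
t 9.3 pos [ 0.4859 -0.1335  0.2383] yawx -15.36 tilt [-0.0036  0.0003] F [-0.9 -0.2 -4.8] q [ 0.05  0.17 -0.27 -0.   -1.13  1.25]
[0.01, 0.03, 0.0, 0.02, 0.14, 0.26]
[0.0, 0.0, 0.0, 0.02, 0.14, 0.26]
[0.0, 0.0, 0.0, 0.02, 0.14, 0.26]
```

View pics/w4.png

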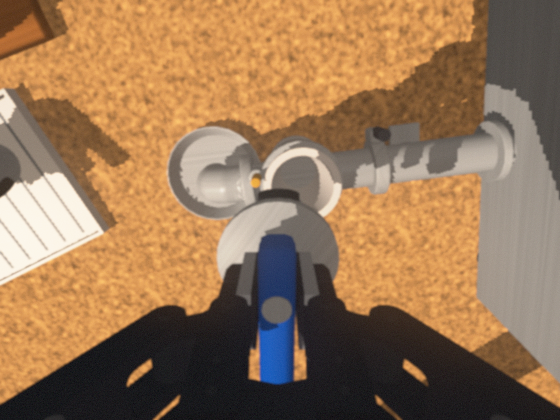

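The view shows the blue bar between the pads at column 277, the boss at (277,310), the collar's front edge at row about 197 and a pin at (256,182). The ring is ahead at about (305,180).

```bash
python3 - <<'E'
from h import *
c=load("w4");T=np.linalg.inv(c["T_tool_cam"]);K=c["intrinsics"]
def pt(x):
    p=K@(T@np.array([*x,1]))[:3];return (p[:2]/p[2]).round(1)
print("boss",pt((0,0,-.028)),"collar far",pt((.029,0,.012)),"L/R",pt((0,.029,.012)),pt((0,-.029,.012)),"lug? bar short end",pt((.024,0,-.028)))
print("cock pin open pred",proj(c,[.49732,-.12016,.112]),"ring edge pts",[proj(c,[.4834+.031*np.cos(a),-.1547+.031*np.sin(a),.1065]).round(0).tolist() for a in np.radians([0,-45,-90])])
px=c["pixels"]
cv2.imwrite("pics/w4c.png",cv2.resize(px[120:340,190:370],None,fx=2.7,fy=2.7,interpolation=cv2.INTER_CUBIC)[:,:,::-1])
E
```

```text
boss [275.9 305.4] collar far [276.1 199.2] L/R [337.  257.6] [215.1 257.6] lug? bar short end [275.9 245.6]
cock pin open pred [[255.78191485 183.2394977 ]] ring edge pts [[[293.0, 149.0]], [[324.0, 153.0]], [[341.0, 177.0]]]
```

View pics/w4c.png

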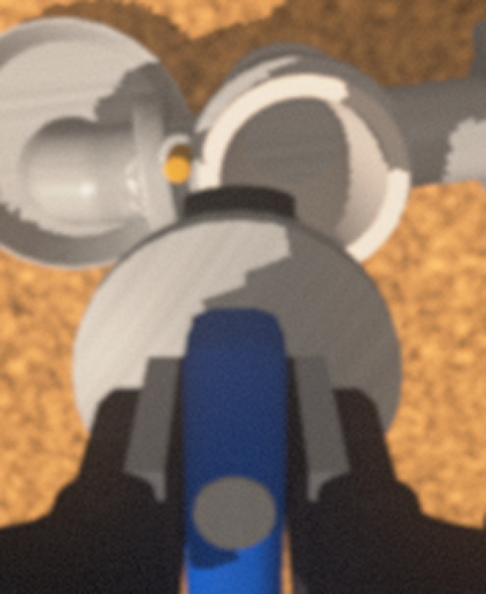

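```bash
python3 plan.py .4836 -.1539 .20 0 3
```

```text
t 9.4 pos [ 0.4863 -0.1335  0.2389] yawx -15.36 tilt [-0.0024  0.0001] F [-0.2  0.7 -4.6] q [ 0.05  0.17 -0.27 -0.   -1.13  1.25]
[0.01, 0.02, 0.0, 0.02, 0.14, 0.26]
[0.0, 0.0, 0.0, 0.02, 0.14, 0.26]
[0.0, 0.0, 0.0, 0.02, 0.14, 0.26]
```

play_rows(
  increments=[
    [[0.01,0.02,0,0.015,0.135,0.26,1],[0,0,0,0.015,0.135,0.26,1],[0,0,0,0.015,0.135,0.26,1],[0,0,0,0,0,0,1],[0,0,0,0,0,0,1],[0,0,0,0,0,0,1]],
  ],
)

```text
time: 10.0
tool_pos: [0.484, -0.1538, 0.2014]
tool_rot: [-3.113, 0.42, -0.004]
contact_force: [-0.4, 0.6, -4.0]
opening: 0.173
gripper_force: 59.0
```

```bash
python3 plan.py .4836 -.1539 .140 0 4 3
```

```text
t 10.0 pos [ 0.484  -0.1538  0.2014] yawx -15.38 tilt [0.0028 0.0001] F [-0.4  0.6 -4. ] q [ 0.01  0.21 -0.32 -0.   -1.04  1.29]
[-0.008, -0.025, 0.0, -0.003, 0.001, 0.307]
[0.0, 0.0, 0.0, -0.002, 0.001, 0.307]
[0.0, 0.0, 0.0, -0.002, 0.001, 0.307]
[0.0, 0.0, 0.0, -0.002, 0.001, 0.307]
```

play_rows(
  increments=[
    [[0,0,0,-0.01,0,0.3,1],[0,0,0,0,0,0.3,1],[0,0,0,0,0,0.3,1],[0,0,0,0,0,0.3,1],[0,0,0,0,0,0,1],[0,0,0,0,0,0,1],[0,0,0,0,0,0,1]],
  ],
)

```text
time: 10.7
tool_pos: [0.4837, -0.154, 0.1417]
tool_rot: [-3.113, 0.421, -0.005]
contact_force: [0.0, 0.1, -4.6]
opening: 0.17
gripper_force: 59.0
```

play_rows(
  increments=[
    [[0,0,0,0,0,0.06,1],[0,0,0,0,0,0.06,1],[0,0,0,0,0,0.04,1],[0,0,0,0,0,0,1],[0,0,0,0,0,0,1]],
  ],
)

```text
time: 11.2
tool_pos: [0.4833, -0.1539, 0.1325]
tool_rot: [-3.112, 0.422, -0.003]
contact_force: [1.4, 2.7, -4.4]
opening: 0.175
gripper_force: 59.0
```

```bash
python3 plan.py .4836 -.1539 .119 0 1 3;python3 -c "
from workcell import r;o=r.get_obs();print(o['contact_force'],o['moment'])"
```

```text
t 11.2 pos [ 0.4833 -0.1539  0.1325] yawx -15.43 tilt [0.0017 0.0005] F [ 1.4  2.7 -4.4] q [ 0.01  0.29 -0.42 -0.   -0.87  1.29]
[-0.009, -0.015, 0.0, 0.007, -0.001, 0.269]
[ 1.41453134  2.70702848 -4.35080807] [ 0.42180061 -0.46481989 -0.01811302]
```

play_rows(
  increments=[
    [[0,0,0,0.003,-0.011,0,1],[0,0,0,0,0,0.03,1],[0,0,0,0,0,0,1],[0,0,0,0,0,0,1]],
  ],
)

```text
time: 11.6
tool_pos: [0.4833, -0.1536, 0.131]
tool_rot: [-3.113, 0.422, -0.002]
contact_force: [1.1, 0.2, -4.2]
opening: 0.17
gripper_force: 59.1
```

```bash
python3 -c "
from workcell import r;o=r.get_obs();print(o['tool_pos'],o['contact_force'],o['moment'])"
```

```text
[ 0.48331505 -0.15356188  0.13098684] [ 1.13975113  0.16291014 -4.19056415] [ 0.22698749 -0.48937965  0.01809172]
```

play_rows(
  increments=[
    [[0,0,0,0.005,-0.002,0.01,1],[0,0,0,0,0,0.01,1],[0,0,0,0,0,0.01,1],[0,0,0,0,0,0.01,1],[0,0,0,0,0,0,1],[0,0,0,0,0,0,1]],
  ],
)

```text
time: 12.2
tool_pos: [0.4837, -0.1535, 0.1291]
tool_rot: [-3.113, 0.422, -0.003]
contact_force: [1.8, 0.9, -3.6]
opening: 0.173
gripper_force: 59.2
```

play_rows(
  increments=[
    [[0,0,0,0,0,0.01,1],[0,0,0,0,0,0.01,1],[0,0,0,0,0,0.01,1],[0,0,0,0,0,0,1],[0,0,0,0,0,0,1]],
  ],
)

```text
time: 12.7
tool_pos: [0.484, -0.1535, 0.1279]
tool_rot: [-3.113, 0.421, -0.004]
contact_force: [3.2, 1.5, 0.2]
opening: 0.178
gripper_force: 59.5
```

play_rows(
  increments=[
    [[0,0,0,0.008,-0.006,0.01,1],[0,0,0,0,0,0.01,1],[0,0,0,0,0,0.01,1],[0,0,0,0,0,0,1],[0,0,0,0,0,0,1]],
  ],
)

```text
time: 13.2
tool_pos: [0.4845, -0.1536, 0.1269]
tool_rot: [3.113, -0.421, 0.004]
contact_force: [2.1, 0.3, 4.4]
opening: 0.172
gripper_force: 60.1
```

```bash
python3 -c "
from workcell import r;o=r.get_obs();print(o['tool_pos'],o['contact_force'],o['moment'])"
```

```text
[ 0.48449887 -0.15357531  0.12690613] [2.13671372 0.32990026 4.35808486] [ 0.29806055 -0.49647173  0.00318751]
```

play_rows(
  increments=[
    [[0,0,0,0.005,0,0.01,1],[0,0,0,0,0,0.01,1],[0,0,0,0,0,0.01,1],[0,0,0,0,0,0,1],[0,0,0,0,0,0,1]],
  ],
)

```text
time: 13.7
tool_pos: [0.4847, -0.1537, 0.1265]
tool_rot: [3.113, -0.42, 0.004]
contact_force: [-0.3, 1.9, 10.4]
opening: 0.173
gripper_force: 60.8
```

play_rows(
  increments=[
    [[0,0,0,0,0,0.01,1],[0,0,0,0,0,0.01,1],[0,0,0,0,0,0.01,1],[0,0,0,0,0,0,1],[0,0,0,0,0,0,1]],
  ],
)

```text
time: 14.2
tool_pos: [0.4848, -0.1537, 0.1251]
tool_rot: [3.113, -0.42, 0.005]
contact_force: [-0.8, 1.7, 12.0]
opening: 0.175
gripper_force: 60.8
```

play_rows(
  increments=[
    [[0,0,0,0,0,0.01,1],[0,0,0,0,0,0.01,1],[0,0,0,0,0,0.01,1],[0,0,0,0,0,0.01,1],[0,0,0,0,0,0.01,1],[0,0,0,0,0,0.01,1],[0,0,0,0,0,0.01,1],[0,0,0,0,0,0.01,1],[0,0,0,0,0,0,1]],
  ],
)

```text
time: 15.1
tool_pos: [0.4848, -0.1537, 0.1211]
tool_rot: [3.113, -0.42, 0.005]
contact_force: [-1.4, 1.5, 11.3]
opening: 0.174
gripper_force: 60.8
```

play_rows(
  increments=[
    [[0,0,0,0,0,0.01,1],[0,0,0,0,0,0.01,1],[0,0,0,0,0,0,1],[0,0,0,0,0,0,1]],
  ],
)

```text
time: 15.5
tool_pos: [0.4848, -0.1537, 0.1201]
tool_rot: [3.113, -0.42, 0.005]
contact_force: [-1.5, 1.1, 11.8]
opening: 0.177
gripper_force: 60.8
```

play_rows(
  increments=[
    [[0,0,0,0,0,0.01,1],[0,0,0,0,0,0.01,1],[0,0,0,0,0,0,1],[0,0,0,0,0,0,1]],
  ],
)

```text
time: 15.9
tool_pos: [0.4848, -0.1537, 0.1191]
tool_rot: [3.113, -0.42, 0.005]
contact_force: [-1.5, 1.9, 11.9]
opening: 0.168
gripper_force: 60.8
```

play_rows(
  increments=[
    [[0,0,0,0,0,0.01,1],[0,0,0,0,0,0,1],[0,0,0,0,0,0,1]],
  ],
)

```text
time: 16.2
tool_pos: [0.4848, -0.1537, 0.1186]
tool_rot: [3.113, -0.42, 0.005]
contact_force: [-0.8, 2.6, 12.2]
opening: 0.171
gripper_force: 60.8
```

play_rows(
  increments=[
    [[0,0,0,0,0,0.01,1],[0,0,0,0,0,0,1],[0,0,0,0,0,0,1]],
  ],
)

```text
time: 16.5
tool_pos: [0.4848, -0.1538, 0.1182]
tool_rot: [3.113, -0.42, 0.005]
contact_force: [-1.0, 1.8, 12.7]
opening: 0.173
gripper_force: 60.9
```

play_rows(
  increments=[
    [[0,0,0,0,0,0.01,1],[0,0,0,0,0,0,1],[0,0,0,0,0,0,1]],
  ],
)

```text
time: 16.8
tool_pos: [0.4849, -0.1538, 0.118]
tool_rot: [3.113, -0.42, 0.005]
contact_force: [-1.7, 3.1, 14.7]
opening: 0.174
gripper_force: 61.1
```

play_rows(
  increments=[
    [[0,0,0,0,0,0.01,1],[0,0,0,0,0,0,1],[0,0,0,0,0,0,1]],
  ],
)

```text
time: 17.1
tool_pos: [0.4849, -0.1538, 0.118]
tool_rot: [3.113, -0.419, 0.005]
contact_force: [-2.2, 2.3, 16.7]
opening: 0.173
gripper_force: 61.3
```

play_rows(
  increments=[
    [[0,0,0,0,0,0.01,1],[0,0,0,0,0,0.01,1],[0,0,0,0,0,0,1],[0,0,0,0,0,0,1],[0,0,0,0,0,0,1]],
  ],
)

```text
time: 17.6
tool_pos: [0.4851, -0.1538, 0.1178]
tool_rot: [3.113, -0.419, 0.006]
contact_force: [-4.3, 3.9, 22.2]
opening: 0.175
gripper_force: 61.8
```

```bash
python3 - <<'E'
from h import *
from workcell import r,capture
o=r.get_obs();print(o['tool_pos'],o['contact_force'],o['moment'])
c=capture("side");np.savez("side2.npz",**c)
c=capture("wrist");R,t=wristcam(c,o);c["R"]=R;c["t"]=t;np.savez("w5.npz",**c)
P=cloud(c);v,u=np.mgrid[:420,:560]
# collar top & flange heights
q=np.hypot(P[...,0]-.4835,P[...,1]+.1543);hsv=cv2.cvtColor(c["pixels"],cv2.COLOR_RGB2HSV)
k=(q<.033)&(P[...,2]>.08)&(P[...,2]<.125)
print(np.histogram(P[...,2][k],bins=np.arange(.08,.126,.002)))
cv2.imwrite("pics/w5.png",cv2.resize(c["pixels"][120:340,170:390],None,fx=2.7,fy=2.7,interpolation=cv2.INTER_CUBIC)[:,:,::-1])
E
```

```text
[ 0.48505245 -0.15384424  0.11777777] [-4.34328699  3.85277812 22.17393463] [ 1.098709    0.99794789 -0.03161055]
(array([   0,    0,    0,    0,    0,    1,  292,  611,  399,  518,   58,
        101,  142, 2942, 1972,   12,    0,    0,    0,    0,   28,   52]), array([0.08 , 0.082, 0.084, 0.086, 0.088, 0.09 , 0.092, 0.094, 0.096,
       0.098, 0.1  , 0.102, 0.104, 0.106, 0.108, 0.11 , 0.112, 0.114,
       0.116, 0.118, 0.12 , 0.122, 0.124]))
```

View pics/w5.png

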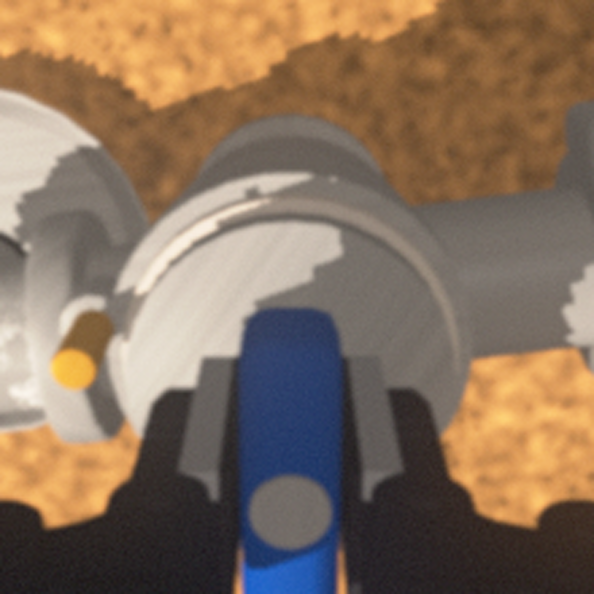

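The collar sits flush in the flange at home: its top is at z≈0.108, as it should be. The lever is on the closed side. Now I'll ease off.

play_rows(
  increments=[
    [[0,0,0,0,0,-0.02,1],[0,0,0,0,0,-0.02,1],[0,0,0,0,0,0,1],[0,0,0,0,0,0,1]],
  ],
)

```text
time: 18.1
tool_pos: [0.4848, -0.1537, 0.1179]
tool_rot: [3.113, -0.42, 0.005]
contact_force: [-0.9, 1.1, 10.7]
opening: 0.175
gripper_force: 60.5
```

play_rows(
  increments=[
    [[0,0,0,0,0,-0.02,1],[0,0,0,0,0,-0.02,1],[0,0,0,0,0,0,1],[0,0,0,0,0,0,1]],
  ],
)

```text
time: 18.5
tool_pos: [0.4845, -0.1536, 0.118]
tool_rot: [-3.113, 0.422, -0.002]
contact_force: [3.6, -0.8, 1.3]
opening: 0.174
gripper_force: 59.6
```

```bash
python3 -c "
from workcell import r;o=r.get_obs();print(o['tool_pos'],o['contact_force'],o['moment'],o['tool_rot'])"; python3 plan.py .4832 -.1547 .118 0 1
```

```text
[ 0.48452219 -0.15358353  0.11801768] [ 3.58121836 -0.77186322  1.30575972] [-0.22655899 -1.1352887   0.01162735] [-3.11303223e+00  4.21559893e-01 -2.46685317e-03]
t 18.5 pos [ 0.4845 -0.1536  0.118 ] yawx -15.42 tilt [ 0.0016 -0.0001] F [ 3.6 -0.8  1.3] q [ 0.01  0.31 -0.43  0.   -0.83  1.29]
[-0.0, -0.01, 0.0, -0.02, 0.03, 0.0]
```

play_rows(
  increments=[
    [[0,0,0,0.008,0,-0.01,1],[0,0,0,0,0,0,1],[0,0,0,0,0,0,1]],
  ],
)

```text
time: 18.8
tool_pos: [0.4845, -0.1536, 0.1181]
tool_rot: [-3.113, 0.422, -0.001]
contact_force: [5.3, -1.6, -3.0]
opening: 0.168
gripper_force: 59.3
```

```bash
python3 -c "
from workcell import r;o=r.get_obs();print(o['tool_pos'],o['contact_force'],o['moment'])"
```

```text
[ 0.48447139 -0.15355351  0.11807887] [ 5.25729736 -1.63517522 -2.95219524] [-0.41440994 -1.36815206 -0.0067183 ]
```

play_rows(
  increments=[
    [[0,0,0,0.015,-0.004,0,1],[0,0,0,0,0,0,1],[0,0,0,0,0,0,1]],
  ],
)

```text
time: 19.1
tool_pos: [0.4846, -0.1536, 0.1181]
tool_rot: [-3.113, 0.422, 0.001]
contact_force: [3.0, -1.1, -2.4]
opening: 0.173
gripper_force: 59.3
```

```bash
python3 -c "
from workcell import r;o=r.get_obs();print(o['tool_pos'],o['contact_force'],o['moment'],o['tool_rot'])"
```

```text
[ 0.48456943 -0.1535522   0.118069  ] [ 3.03193797 -1.13379691 -2.44683876] [-0.51883914 -0.81932955  0.05706802] [-3.11281692e+00  4.22094476e-01  1.25983442e-03]
```

play_rows(
  increments=[
    [[0,0,0,0.018,-0.006,0,1],[0,0,0,0,0,0,1],[0,0,0.3,0.001,0.001,0,1],[0,0,0.5,0.001,0.001,0,1],[0,0,0.5,0.001,0.001,0,1],[0,0,0,0,0,0,1],[0,0,0,0,0,0,1]],
  ],
)

```text
time: 19.8
tool_pos: [0.4849, -0.1535, 0.118]
tool_rot: [-3.077, 0.631, 0.004]
contact_force: [-2.5, -0.3, -0.2]
opening: 0.173
gripper_force: 59.6
```

```bash
python3 -c "
from workcell import r;o=r.get_obs();print(o['contact_force'],o['moment'])"; python3 plan.py .4846 -.1536 .118 0 1
```

```text
[-2.51549727 -0.25397044 -0.17123163] [-0.10802244  0.5568335   0.24363758]
t 19.8 pos [ 0.4849 -0.1535  0.118 ] yawx -23.17 tilt [-0.0024  0.0006] F [-2.5 -0.3 -0.2] q [ 0.01  0.31 -0.43 -0.   -0.84  1.15]
[0.0, 0.02, 0.0, -0.0, 0.0, 0.0]
```

play_rows(
  increments=[
    [[0,0,0.5,-0.009,0.004,-0.004,1],[0,0,0.8,0.002,0.002,0,1],[0,0,0.8,0.002,0.002,0,1],[0,0,0.8,0.002,0.002,0,1],[0,0,0.8,0.002,0.002,0,1],[0,0,0.5,0.001,0.001,0,1],[0,0,0,0,0,0,1]],
  ],
)

```text
time: 20.5
tool_pos: [0.4849, -0.1538, 0.1182]
tool_rot: [-2.865, 1.288, 0.003]
contact_force: [-1.5, 1.5, -0.5]
opening: 0.171
gripper_force: 59.5
```

```bash
python3 -c "
from workcell import r;o=r.get_obs();print(o['contact_force'],o['moment'])"; python3 plan.py .4846 -.1536 .118 0 1
```

```text
[-1.52541786  1.5128027  -0.46113869] [0.57115612 0.39264834 0.16641461]
t 20.5 pos [ 0.4849 -0.1538  0.1182] yawx -48.4 tilt [-0.0013  0.0012] F [-1.5  1.5 -0.5] q [ 0.01  0.31 -0.43 -0.   -0.84  0.72]
[0.0, 0.02, 0.0, -0.01, 0.0, 0.0]
```

play_rows(
  increments=[
    [[0,0,0.5,-0.008,0,-0.003,1],[0,0,0.8,0.002,0.002,0,1],[0,0,0.8,0.002,0.002,0,1],[0,0,0.8,0.002,0.002,0,1],[0,0,0.8,0.002,0.002,0,1],[0,0,0.8,0.002,0.002,0,1],[0,0,0.8,0.002,0.002,0,1],[0,0,0.5,0.001,0.001,0,1],[0,0,0,0,0,0,1],[0,0,0,0,0,0,1]],
  ],
)

```text
time: 21.5
tool_pos: [0.485, -0.1542, 0.1184]
tool_rot: [-2.35, 2.084, 0.001]
contact_force: [-0.4, 4.7, -2.0]
opening: 0.172
gripper_force: 59.4
```

```bash
python3 -c "
from workcell import r;o=r.get_obs();print(o['contact_force'],o['moment'])"; python3 plan.py .4846 -.1536 .118 0 1
```

```text
[-0.42295049  4.68133448 -2.0343427 ] [1.39075647 0.23464329 0.17769195]
t 21.5 pos [ 0.485  -0.1542  0.1184] yawx -83.14 tilt [0.     0.0014] F [-0.4  4.7 -2. ] q [ 0.01  0.31 -0.43 -0.   -0.84  0.11]
[-0.0, 0.01, -0.0, -0.01, 0.01, 0.01]
```

play_rows(
  increments=[
    [[0,0,0.3,-0.018,0,0.008,1],[0,0,0.5,0.001,0.001,0,1],[0,0,0.5,0.001,0.001,0,1],[0,0,0.3,0.001,0.001,0,1],[0,0,0,0,0,0,1],[0,0,0,0,0,0,1]],
  ],
)

```text
time: 22.1
tool_pos: [0.4849, -0.154, 0.1183]
tool_rot: [-2.167, 2.274, -0.0]
contact_force: [-1.0, 3.6, -1.1]
opening: 0.172
gripper_force: 59.4
```

```bash
python3 -c "
from workcell import r;o=r.get_obs();print(o['contact_force'],o['moment'])"; python3 plan.py .4846 -.1536 .118 0 1
```

```text
[-1.02664574  3.63653392 -1.10322854] [0.88103379 0.19537063 0.23496896]
t 22.1 pos [ 0.4849 -0.154   0.1183] yawx -92.75 tilt [0.0005 0.0005] F [-1.   3.6 -1.1] q [ 0.01  0.31 -0.43 -0.   -0.83 -0.06]
[-0.0, 0.0, -0.0, -0.01, 0.01, 0.01]
```

play_rows(
  increments=[
    [[0,0,0.3,-0.012,0.004,0.002,1],[0,0,0.3,0,0,0,1],[0,0,0,0,0,0,1],[0,0,0,0,0,0,1]],
  ],
)

```text
time: 22.5
tool_pos: [0.4849, -0.1537, 0.1183]
tool_rot: [-2.094, 2.341, -0.001]
contact_force: [-0.4, 0.3, -1.2]
opening: 0.177
gripper_force: 59.4
```

```bash
python3 -c "
from workcell import r;o=r.get_obs();print(o['contact_force'],o['moment'])"; python3 plan.py .4846 -.1536 .118 0 1
```

```text
[-0.41314298  0.34368076 -1.24526321] [0.14520796 0.15281046 0.20979274]
t 22.5 pos [ 0.4849 -0.1537  0.1183] yawx -96.37 tilt [ 0.0009 -0.    ] F [-0.4  0.3 -1.2] q [ 0.01  0.31 -0.43  0.   -0.83 -0.12]
[-0.01, 0.0, -0.0, -0.0, 0.01, 0.01]
```

play_rows(
  increments=[
    [[0,0,0.2,0,0,0,1],[0,0,0.15,0,0,0,1],[0,0,0,0,0,0,1]],
  ],
)

```text
time: 22.8
tool_pos: [0.4849, -0.1536, 0.1183]
tool_rot: [-2.049, 2.38, -0.001]
contact_force: [-1.3, 0.1, -1.0]
opening: 0.172
gripper_force: 59.4
```

```bash
python3 -c "
from workcell import r;o=r.get_obs();print(o['contact_force'],o['moment'])"; python3 plan.py .4846 -.1536 .118 0 1
```

```text
[-1.31686292  0.09166962 -1.0481086 ] [-0.04024232  0.12206495  0.20292561]
t 22.8 pos [ 0.4849 -0.1536  0.1183] yawx -98.55 tilt [0.0008 0.0001] F [-1.3  0.1 -1. ] q [ 0.01  0.31 -0.43 -0.   -0.83 -0.16]
[-0.01, 0.0, -0.0, 0.0, 0.01, 0.01]
```

play_rows(
  increments=[
    [[0,0,0.15,0,0,0,1],[0,0,0.1,0,0,0,1],[0,0,0,0,0,0,1]],
  ],
)

```text
time: 23.1
tool_pos: [0.4849, -0.1536, 0.1183]
tool_rot: [-2.018, 2.407, -0.001]
contact_force: [-0.7, -0.8, -1.3]
opening: 0.172
gripper_force: 59.4
```

```bash
python3 -c "
from workcell import r;o=r.get_obs();print(o['contact_force'],o['moment'])"; python3 plan.py .4846 -.1536 .118 0 1
```

```text
[-0.67486068 -0.80318483 -1.26457442] [-0.2319116   0.22264872  0.22011104]
t 23.1 pos [ 0.4849 -0.1536  0.1183] yawx -100.05 tilt [0.0007 0.0001] F [-0.7 -0.8 -1.3] q [ 0.01  0.31 -0.43 -0.   -0.83 -0.19]
[-0.01, 0.0, -0.0, 0.0, 0.01, 0.01]
```

play_rows(
  increments=[
    [[0,0,0.15,0,0,0,1],[0,0,0.1,0,0,0,1],[0,0,0,0,0,0,1]],
  ],
)

```text
time: 23.4
tool_pos: [0.4847, -0.1535, 0.1183]
tool_rot: [-1.987, 2.433, -0.0]
contact_force: [-1.7, -1.2, -1.5]
opening: 0.173
gripper_force: 59.5
```

```bash
python3 -c "
from workcell import r;o=r.get_obs();print(o['contact_force'],o['moment'])"; python3 plan.py .4846 -.1536 .118 0 1
```

```text
[-1.69510153 -1.22248023 -1.54026924] [-0.14527901  0.43679591  0.40985743]
t 23.4 pos [ 0.4847 -0.1535  0.1183] yawx -101.54 tilt [0.0003 0.0002] F [-1.7 -1.2 -1.5] q [ 0.01  0.31 -0.43 -0.   -0.83 -0.21]
[-0.0, 0.0, -0.0, 0.0, 0.0, 0.01]
```

The moment rose from 0.2 to 0.41 N m at about −101.5°, so this is the open stop. Now I'll swing back.

play_rows(
  increments=[
    [[0,0,-0.5,0,-0.002,0,1],[0,0,-0.8,0.0005,-0.004,0,1],[0,0,-0.8,0.0005,-0.004,0,1],[0,0,-0.8,0.001,-0.003,0,1],[0,0,-0.8,0.001,-0.003,0,1],[0,0,-0.8,0.001,-0.003,0,1],[0,0,-0.5,0.001,-0.002,0,1],[0,0,0,0,0,0,1]],
  ],
)

```text
time: 24.2
tool_pos: [0.4851, -0.1537, 0.1181]
tool_rot: [-2.546, 1.839, 0.002]
contact_force: [-4.0, 0.0, -0.1]
opening: 0.172
gripper_force: 59.6
```

```bash
python3 -c "
from workcell import r;o=r.get_obs();print(o['contact_force'],o['moment'])"; python3 plan.py .4846 -.1536 .118 0 1
```

```text
[-3.95750479e+00  2.72064216e-04 -6.48221863e-02] [ 0.04747018  0.85840535 -0.26641763]
t 24.2 pos [ 0.4851 -0.1537  0.1181] yawx -71.68 tilt [-0.0009  0.0009] F [-4.   0.  -0.1] q [ 0.01  0.31 -0.43 -0.   -0.84  0.31]
[0.01, 0.01, 0.0, -0.01, 0.01, 0.0]
```

play_rows(
  increments=[
    [[0,0,-0.5,-0.006,0.015,-0.003,1],[0,0,-0.8,0.001,-0.001,0,1],[0,0,-0.8,0.001,-0.001,0,1],[0,0,-0.8,0.001,-0.001,0,1],[0,0,-0.8,0.001,-0.001,0,1],[0,0,-0.8,0.001,-0.001,0,1],[0,0,-0.5,0.001,0,0,1],[0,0,0,0,0,0,1]],
  ],
)

```text
time: 25.0
tool_pos: [0.4851, -0.1537, 0.1182]
tool_rot: [-2.935, 1.117, 0.001]
contact_force: [-2.1, 0.4, 0.3]
opening: 0.176
gripper_force: 59.5
```

```bash
python3 -c "
from workcell import r;o=r.get_obs();print(o['contact_force'],o['moment'])"; python3 plan.py .4846 -.1536 .118 0 1
```

```text
[-2.10568762  0.43495594  0.27443678] [ 0.12492375  0.68904957 -0.21429265]
t 25.0 pos [ 0.4851 -0.1537  0.1182] yawx -41.67 tilt [-0.0001  0.0008] F [-2.1  0.4  0.3] q [ 0.01  0.31 -0.43 -0.   -0.84  0.83]
[-0.01, 0.01, -0.0, -0.01, 0.01, 0.0]
```

play_rows(
  increments=[
    [[0,0,-0.5,-0.006,0.005,-0.006,1],[0,0,-0.8,0,0,0,1],[0,0,-0.8,0,0,0,1],[0,0,-0.8,0,0,0,1],[0,0,-0.8,0,0,0,1],[0,0,-0.5,0,0,0,1],[0,0,0,0,0,0,1],[0,0,0,0,0,0,1]],
  ],
)

```text
time: 25.8
tool_pos: [0.4849, -0.1536, 0.1184]
tool_rot: [-3.108, 0.45, -0.0]
contact_force: [-1.8, 0.4, -3.1]
opening: 0.174
gripper_force: 59.3
```

```bash
python3 -c "
from workcell import r;o=r.get_obs();print(o['contact_force'],o['moment'])"; python3 plan.py .4846 -.1536 .118 0 1
```

```text
[-1.76648641  0.38888939 -3.0846263 ] [ 0.14018876  0.47878425 -0.13241787]
t 25.8 pos [ 0.4849 -0.1536  0.1184] yawx -16.48 tilt [0.0003 0.0007] F [-1.8  0.4 -3.1] q [ 0.01  0.31 -0.43 -0.   -0.83  1.27]
[-0.01, -0.0, 0.0, -0.01, 0.0, 0.01]
```

play_rows(
  increments=[
    [[0,0,-0.3,-0.006,0,0.006,1],[0,0,-0.3,0,0,0,1],[0,0,0,0,0,0,1]],
  ],
)

```text
time: 26.1
tool_pos: [0.4849, -0.1536, 0.1184]
tool_rot: [-3.121, 0.351, -0.001]
contact_force: [-1.5, 1.5, -1.9]
opening: 0.176
gripper_force: 59.4
```

play_rows(
  increments=[
    [[0,0,-0.15,0,0,0,1],[0,0,-0.1,0,0,0,1],[0,0,0,0,0,0,1]],
  ],
)

```text
time: 26.4
tool_pos: [0.4849, -0.1537, 0.1184]
tool_rot: [-3.126, 0.308, -0.001]
contact_force: [-1.2, 0.7, -2.6]
opening: 0.177
gripper_force: 59.3
```

```bash
python3 -c "
from workcell import r;o=r.get_obs();print(o['contact_force'],o['moment'])"; python3 plan.py .4846 -.1536 .118 0 1
```

```text
[-1.19541448  0.7096356  -2.63967152] [ 0.1535175   0.36418222 -0.15651356]
t 26.4 pos [ 0.4849 -0.1537  0.1184] yawx -11.24 tilt [0.0009 0.0004] F [-1.2  0.7 -2.6] q [ 0.01  0.31 -0.43 -0.   -0.83  1.36]
[-0.01, -0.01, 0.0, -0.01, 0.0, 0.01]
```

play_rows(
  increments=[
    [[0,0,-0.15,0,0,0.002,1],[0,0,-0.1,0,0,0,1],[0,0,0,0,0,0,1]],
  ],
)

```text
time: 26.7
tool_pos: [0.4849, -0.1537, 0.1184]
tool_rot: [-3.13, 0.266, -0.001]
contact_force: [-0.9, 0.8, -2.0]
opening: 0.172
gripper_force: 59.4
```

```bash
python3 -c "
from workcell import r;o=r.get_obs();print(o['contact_force'],o['moment'])"; python3 plan.py .4846 -.1536 .118 0 1
```

```text
[-0.93718679  0.77233846 -2.04505322] [ 0.20984428  0.44628997 -0.20214009]
t 26.7 pos [ 0.4849 -0.1537  0.1184] yawx -9.71 tilt [0.0009 0.0003] F [-0.9  0.8 -2. ] q [ 0.01  0.31 -0.43 -0.   -0.83  1.39]
[-0.0, -0.01, 0.0, -0.01, 0.0, 0.01]
```

play_rows(
  increments=[
    [[0,0,-0.15,0,0,0.002,1],[0,0,-0.05,0,0,0,1],[0,0,0,0,0,0,1]],
  ],
)

```text
time: 27.0
tool_pos: [0.4849, -0.1537, 0.1183]
tool_rot: [-3.133, 0.233, -0.001]
contact_force: [-1.7, 1.4, -0.6]
opening: 0.169
gripper_force: 59.5
```

```bash
python3 -c "
from workcell import r;o=r.get_obs();print(o['contact_force'],o['moment'])"; python3 plan.py .4846 -.1536 .118 0 1
```

```text
[-1.66446431  1.43277442 -0.5637783 ] [ 0.32681655  0.45919967 -0.17044669]
t 27.0 pos [ 0.4849 -0.1537  0.1183] yawx -8.51 tilt [0.001  0.0003] F [-1.7  1.4 -0.6] q [ 0.01  0.31 -0.43 -0.   -0.83  1.41]
[-0.0, -0.01, 0.0, -0.01, -0.0, 0.01]
```

play_rows(
  increments=[
    [[0,0,-0.15,0,0,0,1],[0,0,-0.05,0,0,0,1],[0,0,0,0,0,0,1]],
  ],
)

```text
time: 27.3
tool_pos: [0.4849, -0.1537, 0.1183]
tool_rot: [-3.135, 0.2, -0.001]
contact_force: [-1.4, 1.1, 0.2]
opening: 0.173
gripper_force: 59.5
```

```bash
python3 -c "
from workcell import r;o=r.get_obs();print(o['contact_force'],o['moment'])"; python3 plan.py .4846 -.1536 .118 0 1
```

```text
[-1.38082302  1.06717103  0.21418997] [ 0.33458815  0.47093471 -0.21449303]
t 27.3 pos [ 0.4849 -0.1537  0.1183] yawx -7.31 tilt [0.0009 0.0003] F [-1.4  1.1  0.2] q [ 0.01  0.31 -0.43 -0.   -0.83  1.43]
[-0.0, -0.01, 0.0, -0.01, -0.0, 0.01]
```

play_rows(
  increments=[
    [[0,0,-0.15,0,0,-0.004,1],[0,0,-0.05,0,0,0,1],[0,0,0,0,0,0,1]],
  ],
)

```text
time: 27.6
tool_pos: [0.4848, -0.1537, 0.1183]
tool_rot: [-3.137, 0.168, -0.001]
contact_force: [-1.2, 1.2, -1.7]
opening: 0.174
gripper_force: 59.4
```

```bash
python3 -c "
from workcell import r;o=r.get_obs();print(o['contact_force'],o['moment'])"; python3 plan.py .4846 -.1536 .118 0 1
```

```text
[-1.1918921   1.19281358 -1.70296618] [ 0.24638531  0.42793556 -0.24737968]
t 27.6 pos [ 0.4848 -0.1537  0.1183] yawx -6.11 tilt [0.0007 0.0003] F [-1.2  1.2 -1.7] q [ 0.01  0.31 -0.43 -0.   -0.83  1.45]
[-0.0, -0.01, 0.0, -0.0, -0.0, 0.01]
```

play_rows(
  increments=[
    [[0,0,-0.15,0,0,0,1],[0,0,-0.05,0,0,0,1],[0,0,0,0,0,0,1]],
  ],
)

```text
time: 27.9
tool_pos: [0.4848, -0.1536, 0.1183]
tool_rot: [-3.138, 0.135, -0.001]
contact_force: [-0.7, 0.5, -2.4]
opening: 0.174
gripper_force: 59.4
```

```bash
python3 - <<'E'
from h import *
from workcell import r,capture
o=r.get_obs();print(o['contact_force'],o['moment'])
c=capture("wrist");R,t=wristcam(c,o);c["R"]=R;c["t"]=t;np.savez("w6.npz",**c)
K=c["intrinsics"];hsv=cv2.cvtColor(c["pixels"],cv2.COLOR_RGB2HSV)
m=(hsv[...,0]>=100)&(hsv[...,0]<=130)&(hsv[...,1]>110)
v,u=np.nonzero(m);k=(abs(u-277)<40)&(v>230);v,u=v[k],u[k]
e=[]
for row in range(250,400,10):
    s=u[v==row]
    if len(s)>5:e.append((row,s.min(),s.max()))
print(e,v.max())
E
python3 plan.py .4846 -.1536 .118 0 1
```

```text
[-0.68363437  0.49220304 -2.42709375] [ 0.3951951   0.3007009  -0.30181206]
[(250, np.int64(263), np.int64(296)), (260, np.int64(261), np.int64(297)), (270, np.int64(260), np.int64(297)), (280, np.int64(260), np.int64(296)), (290, np.int64(259), np.int64(296)), (300, np.int64(259), np.int64(295)), (310, np.int64(258), np.int64(295)), (320, np.int64(258), np.int64(293)), (330, np.int64(257), np.int64(292)), (340, np.int64(257), np.int64(291)), (350, np.int64(259), np.int64(290)), (360, np.int64(258), np.int64(290)), (370, np.int64(258), np.int64(289)), (380, np.int64(258), np.int64(289))] 408
t 27.95 pos [ 0.4849 -0.1536  0.1183] yawx -4.93 tilt [0.0009 0.0004] F [-1.   0.9 -1. ] q [ 0.01  0.31 -0.43 -0.   -0.83  1.47]
[-0.0, -0.01, 0.0, -0.01, 0.0, 0.01]
```

```bash
cat > lev.py <<'E'
from h import *
def lever(c):
    K=c["intrinsics"];hsv=cv2.cvtColor(c["pixels"],cv2.COLOR_RGB2HSV)
    m=(hsv[...,0]>=100)&(hsv[...,0]<=130)&(hsv[...,1]>110)
    P=[]
    for row in range(350,400,2):
        s=np.nonzero(m[row,230:320])[0]+230
        if len(s)>10:P.append(((s.min()+s.max())/2,row))
    for row in range(252,285,2):
        s=np.nonzero(m[row,230:320])[0]+230
        if len(s)>10:P.append(((s.min()+s.max())/2,row))
    C=-c["R"].T@c["t"];X=[]
    for u,v in P:
        d=np.array([(u-K[0,2])/K[0,0],(v-K[1,2])/K[1,1],1])@c["R"];X.append((C+d*(.148-C[2])/d[2])[:2])
    X=np.array(X);k=np.linalg.svd(X-X.mean(0))[2][0];k=k if k[0]<0 else -k
    return np.degrees(np.arctan2(k[1],k[0])),X.mean(0)
E
python3 - <<'E'
from lev import *
for n in("w4","w5","w6"):
    c=load(n);cc=c["R"].T;print(n,lever(c))
E
```

```text
w4 (np.float64(163.84024037869082), array([ 0.39742473, -0.10911124]))
w5 (np.float64(164.30309199236692), array([ 0.47976822, -0.15283583]))
w6 (np.float64(172.8494767293666), array([ 0.47910307, -0.15313615]))
```

play_rows(
  increments=[
    [[0,0,-0.15,0,0,0,1],[0,0,-0.1,0,0,0,1],[0,0,0,0,0,0,1]],
  ],
)

```text
time: 28.25
tool_pos: [0.4849, -0.1535, 0.1184]
tool_rot: [-3.139, 0.094, -0.001]
contact_force: [-1.3, 3.7, -2.7]
opening: 0.172
gripper_force: 59.3
```

```bash
cat > chk.py <<'E'
from lev import *
from workcell import r,capture
o=r.get_obs();print(o['contact_force'],o['moment'])
c=capture("wrist");R,t=wristcam(c,o);c["R"]=R;c["t"]=t;np.savez("wx.npz",**c);print(lever(c))
E
python3 chk.py; python3 plan.py .4846 -.1536 .118 0 1
```

```text
[-1.32516737  3.70429047 -2.73018181] [ 0.89922886  0.27860623 -0.46897997]
(np.float64(173.43931409763877), array([ 0.47911645, -0.1529389 ]))
t 28.3 pos [ 0.4848 -0.1535  0.1183] yawx -3.44 tilt [0.0008 0.0007] F [-1.   2.9 -2.5] q [ 0.01  0.31 -0.43 -0.   -0.83  1.5 ]
[-0.01, -0.01, 0.0, -0.0, 0.0, 0.01]
```

Closed stop reached: the moment jumped to −0.47 N m and the lever is at about 173°. I'll relax the twist, then open the fingers.

play_rows(
  increments=[
    [[0,0,0.3,0,0,0.006,1],[0,0,0.1,0,0,0,1],[0,0,0,0,0,0,1]],
  ],
)

```text
time: 28.6
tool_pos: [0.4849, -0.1536, 0.1183]
tool_rot: [-3.137, 0.158, -0.001]
contact_force: [-3.2, 3.6, 0.7]
opening: 0.174
gripper_force: 59.6
```

```bash
python3 chk.py; python3 plan.py .4846 -.1536 .118 0 1
```

```text
[-3.1747112   3.61448333  0.71903099] [ 1.07965933  0.5811891  -0.20714   ]
(np.float64(172.88003843315985), array([ 0.47915832, -0.15306621]))
t 28.65 pos [ 0.4849 -0.1536  0.1183] yawx -5.78 tilt [0.0009 0.0003] F [-1.5  3.1  1.2] q [ 0.01  0.31 -0.43 -0.   -0.83  1.46]
[-0.0, -0.01, 0.0, -0.01, 0.0, 0.01]
```

play_rows(
  increments=[
    [[0,0,0.12,-0.009,-0.011,-0.003,1],[0,0,0,0,0,0,1],[0,0,0,0,0,0,0.7],[0,0,0,0,0,0,0.5],[0,0,0,0,0,0,0.4],[0,0,0,0,0,0,0.4],[0,0,0,0,0,0,0.4]],
  ],
)

```text
time: 29.35
tool_pos: [0.4847, -0.1532, 0.1184]
tool_rot: [-3.136, 0.179, -0.002]
contact_force: [0.1, -0.2, -0.4]
opening: 0.597
gripper_force: 0.0
```

```bash
python3 chk.py; python3 plan.py .4846 -.1536 .118 0 1
```

```text
[ 0.11701026 -0.22351583 -0.42390982] [ 0.05266697 -0.00045919  0.01872988]
(np.float64(172.71399722604758), array([ 0.4788263 , -0.15292589]))
t 29.4 pos [ 0.4846 -0.1531  0.1184] yawx -6.55 tilt [0.0012 0.0002] F [-0.1  0.5 -1. ] q [ 0.01  0.31 -0.43 -0.   -0.83  1.44]
[-0.0, -0.01, 0.0, 0.0, 0.01, 0.01]
```

Released at 172.7°. I'll back straight up and look.

play_rows(
  increments=[
    [[0,0,0,0,0,-0.1,0.4],[0,0,0,0,0,-0.3,0.4],[0,0,0,0,0,-0.5,0.4],[0,0,0,0,0,-0.5,0.4],[0,0,0,0,0,-0.5,0.4],[0,0,0,0,0,-0.3,0.4],[0,0,0,0,0,0,0.4],[0,0,0,0,0,0,0.4],[0,0,0,0,0,0,0.4]],
  ],
)

```text
time: 30.3
tool_pos: [0.4836, -0.153, 0.2271]
tool_rot: [-3.136, 0.18, 0.003]
contact_force: [0.0, -1.3, 0.2]
opening: 0.601
gripper_force: 0.0
```

```bash
python3 - <<'E'
from h import *
from workcell import r,capture
o=r.get_obs();c=capture("wrist");R,t=wristcam(c,o);c["R"]=R;c["t"]=t;np.savez("w7.npz",**c)
P=cloud(c);z=P[...,2];q=np.hypot(P[...,0]-.4834,P[...,1]+.1545)
hsv=cv2.cvtColor(c["pixels"],cv2.COLOR_RGB2HSV);b=(hsv[...,0]>=100)&(hsv[...,0]<=130)&(hsv[...,1]>110)&(z>.12)&(z<.16)
print(o["tool_pos"],"lever top",np.median(z[b]),"collar",np.median(z[(q<.027)&(q>.012)&(z>.1)&(z<.115)]),"n",b.sum())
C=-R.T@t;K=c["intrinsics"];v,u=np.nonzero(b&(abs(z-.148)<.005))
d=np.stack([(u-K[0,2])/K[0,0],(v-K[1,2])/K[1,1],np.ones(len(u))],-1)@R;X=(C+d*((.148-C[2])/d[:,2:]))[:,:2]
vt=np.linalg.svd(X-X.mean(0),full_matrices=False)[2][0];print(np.degrees(np.arctan2(vt[1],vt[0]))%180,cv2.minAreaRect((X*1000).astype(np.float32)))
cv2.imwrite("pics/w7.png",c["pixels"][:,:,::-1])
E
```

```text
[ 0.48359222 -0.15299273  0.22705813] lever top 0.14725541053689523 collar 0.10847628556628192 n 1710
173.10367895381808 ((467.2255859375, -151.27587890625), (11.712536811828613, 82.6893539428711), 83.06150817871094)
```

View pics/w7.png

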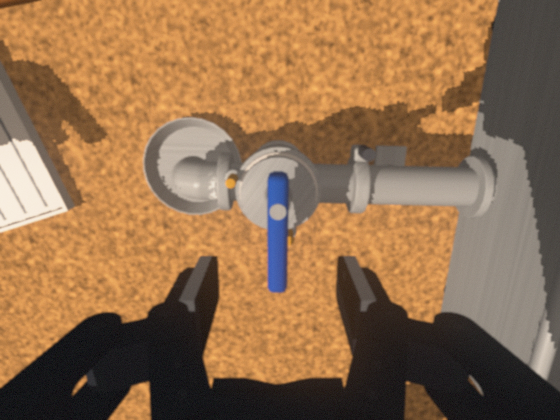

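The plug sits home in the barrel. Its lever lies across the pipe, from (277,175) to (277,290), and the gripper is clear of it.

```bash
python3 -c "
from workcell import r;print(r.hand_in())"
```

```text
the job is handed in; nothing more can be done
None
```

I set the blue plug in and pressed it home with the liner at about 27 N. I then eased it to under about 6 N, swung it to the open stop and back to the closed stop, and let go with the lever closed; the job is handed in at about 30 s of the 54 s allowed.

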